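Locate a bar in the cutting jig and dry-run the torch along its cut line

TASK

The flat bar lies loose in the blue cutting jig: push it with the fingertips away from you until its long edge sits against both side pins, then swing the red-knobbed cam lever anticlockwise to its stop, which locks the bar against the end stop. Then dry-run the torch pass: lead the fingertips along the arched cut line inked on the bar, from the red square at its left end over every black tick to the last one at the right, about one centimetre above the bar and at most two. Push gently, do not lift the bar, and leave the other things on the table where they lie.

Things in the scene. Friction and masses are not known exactly. Their poses are not given: they have to be found in the camera images.
- jig: Cutting jig fixed to the table: blue base plate 132x352x12 mm, two steel rests (tops 28 mm above the table), three locating pins, a cam lever. Frame level, +x away from the robot, +y left (turned a few degrees), origin at table height. When the bar is home, its origin lies at jig (0, 0, 28) mm and its axes agree with the jig's.
- bar: Flat steel bar 44x260x8 mm, 0.5 to 0.9 kg, loose on the rests (top 36 mm above the table), marked with a black cut line. Origin at the centre of its underside; y along its length to the left, x across, away from the robot. Starts 20 to 34 mm short of the side pins, up to 0.05 rad askew and 3 to 5 mm left of home; slides with 2 to 7 N of friction.
- near_edge (a point): Middle of the bar's long edge that faces the robot, half-way up its 8 mm thickness, 32 mm above the table; bar frame (-22, 0, 4) mm. The base plate's top is 12 mm above the table, so there are 16 mm free below the bar.
- side_pin_left (a point): Steel locating pin, 16 mm dia; the point is on its axis at its top, 40 mm above the table. At jig (30, 112) mm: with the right side pin it locates the bar's far long edge.
- side_pin_right (a point): Steel locating pin, 16 mm dia; the point is on its axis at its top, 40 mm above the table. At jig (30, -112) mm: with the left side pin it locates the bar's far long edge.
- end_stop (a point): Steel locating pin, 16 mm dia; the point is on its axis at its top, 40 mm above the table. At jig (0, -138) mm: it locates the bar's right end.
- cam (a joint): Cam lever's angle, rad, about a vertical axis: 0 to 0.3 at the start = released, knob pointing left (jig +y). Anticlockwise from above (knob goes towards the robot, then right) increases it; on the way the cam pushes the bar's left end a few mm, onto the end stop. Dead centre 1.40, stop 1.48 = locked, knob towards the robot; stays by friction. Needs 2 to 12 N at the knob.
- cam_knob (a point): Centre of the red ball knob, 32 mm dia, on the end of the cam lever; 59 mm above the table, 85 mm from the cam's axis. The lever is a 10 mm rod rising from 45 mm at the cam to 58 mm at the knob.
- cam_axis (a point): The cam's vertical axis, beyond the bar's left end at jig (0, 160) mm, at the height of the base plate's top (12 mm).
- mark1 (a point): Red square, 12 mm, at the left end of the bar's inked cut line: its start. The dashed black line is an arch that bulges away from the robot, 27 mm from ends to crown. The point is on the bar's top, on the line.
- mark2 (a point): Black tick no. 2 across the cut line, counted from the left (the red square is no. 1), 13 mm long, 32 to 35 mm from the one before. The point is on the bar's top, on the line.
- mark3 (a point): Black tick no. 3 across the cut line, counted from the left (the red square is no. 1), 13 mm long, 32 to 35 mm from the one before. The point is on the bar's top, on the line.
- mark4 (a point): Black tick no. 4 across the cut line, counted from the left (the red square is no. 1), 13 mm long, 32 to 35 mm from the one before. The point is on the bar's top, on the line.
- mark5 (a point): Black tick no. 5 across the cut line, counted from the left (the red square is no. 1), 13 mm long, 32 to 35 mm from the one before. The point is on the bar's top, on the line.
- mark6 (a point): Black tick no. 6 across the cut line, counted from the left (the red square is no. 1), 13 mm long, 32 to 35 mm from the one before. The point is on the bar's top, on the line.
- mark7 (a point): Black tick no. 7 across the cut line, counted from the left (the red square is no. 1), 13 mm long, 32 to 35 mm from the one before. The point is on the bar's top, on the line.
- mark8 (a point): Black tick no. 8 across the cut line, counted from the left (the red square is no. 1), 13 mm long, 32 to 35 mm from the one before; the end of the line, at the right. The point is on the bar's top, on the line.
- elbow: Bystander, loose: bent pipe elbow, 36x76x20 mm. Origin at the centre of its underside.
- stub_pin: Bystander, loose: small headed steel pin, 25x36x25 mm. Origin at the centre of its underside.
- marker: Bystander, loose: white paint marker with yellow cap, 17x122x17 mm. Origin at the centre of its underside.
- chipping_hammer: Bystander, loose: chipping hammer with a coiled spring handle, 115x220x23 mm. Origin at the centre of its underside.
- forged_arm: Bystander, loose: forged link arm, 34x121x38 mm. Origin at the centre of its underside.
- tube: Bystander, loose: upright turned tube, 63 mm across, 85 mm high. Origin at the centre of its underside.
- lug_tube: Bystander, loose: short tube, 58 mm across, with a flat lug, lying, 98x80x61 mm. Origin at the centre of its underside.

How it is judged (in metres and radians):
On the way, in this order (a step that is already met when the one before it is completed fails the run):
1. the bar's far edge lies against both side pins, the cam still released (x of bar in the frame of jig between -0.004 and 0.003 m and angle between the x axis of bar and the x axis of jig, either way round below 0.02 rad and value of joint cam below 0.6 rad), for 0.2 s.
2. the cam lever is locked and the bar is home against the side pins and the end stop (value of joint cam above 1.35 rad and x of bar in the frame of jig between -0.004 and 0.003 m and angle between the x axis of bar and the x axis of jig, either way round below 0.02 rad and y of bar in the frame of jig between -0.003 and 0.0025 m), for 0.2 s.
3. the fingertips pass close over mark 1 of the cut line (horizontal distance between the grasp point and mark1 below 0.011 m and z of the grasp point in the frame of mark1 below 0.045 m and value of joint cam above 1.35 rad).
4. the fingertips pass close over mark 2 of the cut line (horizontal distance between the grasp point and mark2 below 0.011 m and z of the grasp point in the frame of mark2 below 0.045 m and value of joint cam above 1.35 rad).
5. the fingertips pass close over mark 3 of the cut line (horizontal distance between the grasp point and mark3 below 0.011 m and z of the grasp point in the frame of mark3 below 0.045 m and value of joint cam above 1.35 rad).
6. the fingertips pass close over mark 4 of the cut line (horizontal distance between the grasp point and mark4 below 0.011 m and z of the grasp point in the frame of mark4 below 0.045 m and value of joint cam above 1.35 rad).
7. the fingertips pass close over mark 5 of the cut line (horizontal distance between the grasp point and mark5 below 0.011 m and z of the grasp point in the frame of mark5 below 0.045 m and value of joint cam above 1.35 rad).
8. the fingertips pass close over mark 6 of the cut line (horizontal distance between the grasp point and mark6 below 0.011 m and z of the grasp point in the frame of mark6 below 0.045 m and value of joint cam above 1.35 rad).
9. the fingertips pass close over mark 7 of the cut line (horizontal distance between the grasp point and mark7 below 0.011 m and z of the grasp point in the frame of mark7 below 0.045 m and value of joint cam above 1.35 rad).
10. the fingertips pass close over mark 8 of the cut line (horizontal distance between the grasp point and mark8 below 0.011 m and z of the grasp point in the frame of mark8 below 0.045 m and value of joint cam above 1.35 rad).
At the end, for the whole second after the job is handed in: Cam lever locked (above 1.35 rad); bar at rest and home in the jig: within 4 mm at the side pins, 3 mm at the end stop, 0.02 rad. On the way the tips passed all eight marks in order from the left, within 11 mm sideways and about 25 mm above the bar (all of step 2 and linear speed of bar below 0.02 m/s); the robot touches nothing.
It fails at once if the bar is lifted off its rests or tipped (z of bar in the frame of jig above 0.036 m or angle between bar's own z axis and vertical above 0.06 rad).
It fails at once if the fingers push on the bar or the jig with more than 40 N (contact force between the fingers and bar above 40 N or contact force between the fingers and jig above 40 N).
It fails at once if a bystander is moved more than 20 mm (distance of any of elbow, stub_pin, marker, chipping_hammer, forged_arm, tube, lug_tube from where it was at the start of the episode above 0.02 m).
It also fails if it takes over 58 s, if anything falls off the work surface, if the arm or the gripper's body presses on something with over 40 N, if the wrist force passes 120 N, or if a joint passes its speed limit or range.

ROBOT

A 6-joint arm with a two-finger parallel gripper is mounted at the origin on a cart in front of the work surface, level with it; the furniture and walls round the work are solid. World frame = base frame: x ahead of the robot, y to its left, z up, the work surface at z = 0. Lengths are in mm, angles in degrees, forces in N, time in s.
With the tool pointing down it reaches from about 350 to 850 mm from the base axis. Payload 8.1 kg.
Tool frame: the origin (TCP) lies between the finger pads; the fingertips stand 22 mm ahead of it and the grasp point (between the pads) lies 3 mm ahead of it; z points along the fingers, y is the line along which they close (so a half turn about z gives the same grasp; the last joint's range is limited). The gripper opens to 85 mm and grips with 20 to 120 N. Pads are 22 mm wide; open, the fingers measure 114 mm over their backs; the gripper's body (76 mm by 85 mm) begins 54 mm behind the grasp point. The pads swing forward as they close: fully open they stand 13 mm farther back than shut.
Start: joints at [-72.044, 7.471, 85.268, -0, 87.261, -4.893], TCP at [233.008, -552.913, 253.292] pointing down, gripper open.
Joint ranges: [-169.43, 169.43], [-51.17, 129.36], [1.28, 143.12], [-76.62, 256.62], [0, 156.53], [-152.29, 152.29]. Speed limits (degrees/s): [136.94, 136.94, 159.86, 180, 180, 180].

INTERFACE

Orientations are given as [roll, pitch, yaw] about the fixed x, y, z axes, in that order (R = Rz(yaw) Ry(pitch) Rx(roll)).
In Python, from bench import r, vision gives the robot as it stands.
- The arm moves only by the tool step_arm, never from a script. Its argument "targets" is a list that holds one entry, the list of rows, each a list of 6 numbers: the shift along the world's x, y, z in mm, then the turn, a rotation vector about the world's x, y, z in rad. In form: [[[x, y, z, rx, ry, rz], ...]]. A call has 1 to 12 rows; each row is the pose to reach, as a shift and turn from the pose commanded when the call began; what a row does not reach only later rows make up. A row lasts 1/12 s, in which the tool goes at most 41.7 mm and 7.16 degrees, less where a joint would pass 70% of its speed; a pose out of reach is approached as far as the arm can. A call with a gripper value outside its range is refused whole. "fingers" is the gripper's target within -1 to 1 (shut at 1, half-way at 0, fully open at -1), set as the call begins (left out, the last holds). The fingers move at their own pace and stop on an object; "newtons" is the grip in N (left out, the last holds). Time passes only in rows, so rows that repeat a pose let the fingers close. It gives the time, the measured TCP pose, the force, the opening and the grip force at its end, in the units of the state.
- r.sense(): the state, without advancing time (a new reading comes with each control period).
- vision.snapshot(name): name is "scene" or "top"; returns a dict with "img" (384x512x3 uint8, blue, green, red), "mtx" (3x3 intrinsics, pixels), "eye" and "attitude" of the camera in the world. Camera axes: x right, y up, looking along -z (the intrinsics and any distortion apply to the point x, -y, -z); pixel columns grow to the right and rows downward; lengths in mm; the calibration is good to about 2 mm. A picture is of the moment at which its call begins. There is no depth.
- r.hand_in(): hands the job in; it is judged then, once.
The state is a dict: "time": time; "joint_pos": joint angles; "qd": joint speeds; "joint_efforts": joint torques, N m; "tool_pos": TCP position; "tcp_rot": TCP orientation; "ft_force": force on the tool from outside, world axes, zero at the start; "wrist_torque": the same for the moment, N m; "finger_gap": finger opening in mm; "grip_force": force on a finger pad.
Only numpy, scipy, OpenCV 4.12 (cv2) and the standard library are available. Lean on these libraries where they do the work, as an engineer would, in place of code of your own. Each camera call takes 0.05 s, during which the arm holds its last target. There are 200 camera calls.

## Working session

There is one attempt and no reset: what is moved stays moved. The work goes in short steps, Python scripts to look and compute and a tool call to move; the robot and the scene stay as the last step left them, time stands still between calls to the robot, and variables do not carry over. Pictures are saved under pics/ and viewed, at most 10 in all, crops included, and the job is handed in when it is done.

Besides the shell and the picture viewer there is one more tool, called as name([rows], argument=value, ...), one row to a line, values as JSON. step_arm: Moves the arm, as the interface text tells. Its arguments: {"type":"object","properties":{"targets":{"type":"array"},"fingers":{"type":"number"},"newtons":{"type":"number"}},"required":["targets"]}

```bash
mkdir -p pics; cat > h.py <<'E'
import numpy as np, cv2
from bench import r, vision
from scipy.spatial.transform import Rotation as R
def att(a):
    a=np.array(a,float)
    return a if a.shape==(3,3) else R.from_euler('xyz',a,degrees=True).as_matrix()
def ray(s,uv,z):
    p=cv2.undistortPoints(np.array([[uv]],float),np.array(s['mtx'],float),None).ravel()
    d=att(s['attitude'])@np.array([p[0],-p[1],-1]); e=np.array(s['eye'],float)
    return e+d*(z-e[2])/d[2]
def proj(s,P):
    c=att(s['attitude']).T@(np.array(P,float)-np.array(s['eye'],float)); q=np.array(s['mtx'])@np.array([c[0],-c[1],-c[2]]); return q[:2]/q[2]
E
python3 - <<'E'
from h import *
for n in('top','scene'):
    s=vision.snapshot(n); print({k:v for k,v in s.items() if k!='img'})
    cv2.imwrite(f'pics/{n}0.png',cv2.resize(s['img'],None,fx=1.5,fy=1.5,interpolation=cv2.INTER_CUBIC)); np.save(n+'0.npy',s,allow_pickle=True)
print(r.sense())
E
```

```text
{'mtx': array([[448.64568844,   0.        , 253.53416105],
       [  0.        , 448.64568844, 198.16306945],
       [  0.        ,   0.        ,   1.        ]]), 'eye': array([ 316.57549512,   81.45145152, 1206.30528337]), 'attitude': array([  9.46739736,  -0.42680665, -88.56617028])}
{'mtx': array([[359.33050711,   0.        , 259.25051756],
       [  0.        , 359.33050711, 192.32975791],
       [  0.        ,   0.        ,   1.        ]]), 'eye': array([157.21987556, 762.8922901 , 434.95566029]), 'attitude': array([  64.14030603,    1.16179063, -153.38757475])}
{'time': 0.1, 'joint_pos': array([-7.20429593e+01,  7.51239543e+00,  8.53225586e+01,  1.00348085e-03,
        8.72621205e+01, -4.89339530e+00]), 'qd': array([-0.00422919, -0.06707337, -0.06904504,  0.01743055, -0.02078707,
        0.04767916]), 'joint_efforts': array([ 1.41340879e-03, -5.70953751e+01, -5.01940155e+01, -8.63686296e-05,
        8.14495375e-03, -3.18045306e-05]), 'tool_pos': array([ 232.87743939, -552.46640009,  252.33708542]), 'tcp_rot': array([-1.79903365e+02, -9.27924886e-03,  2.28503794e+01]), 'ft_force': array([ 0.3342891 , -0.56548184,  0.63704481]), 'wrist_torque': array([-0.01212927, -0.00334326, -0.00770989]), 'grip_force': 0.0, 'finger_gap': 85.45698330407458}
```

View pics/top0.png

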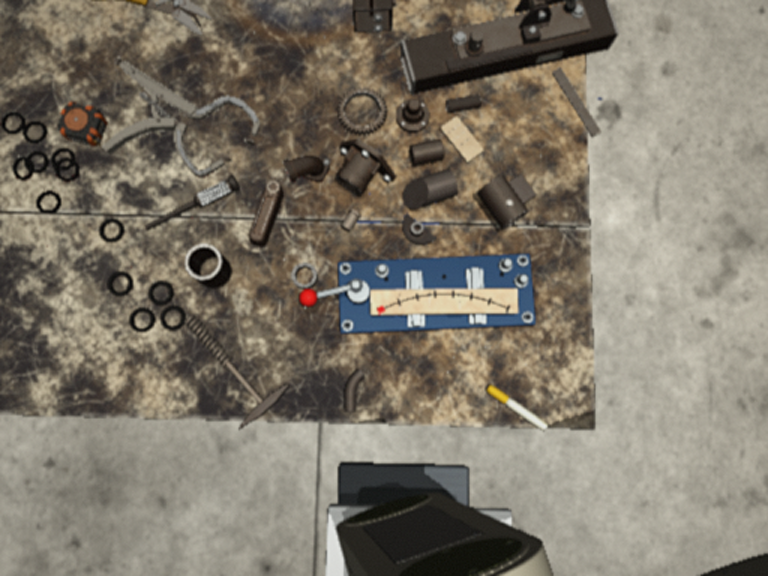

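View pics/scene0.png

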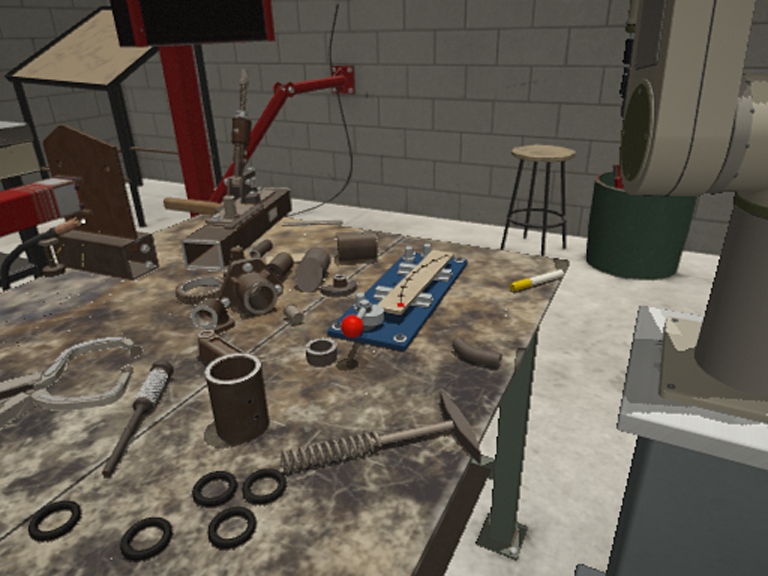

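The top view shows the bar (371–518, 289–315), knob (308,297), cam (357,290), side pins near (382,269) and (506,265), end stop (522,281). The scene view agrees: the elbow and marker lie on the robot side, and the knob is on the left. Next I measure these.

```bash
cat > m.py <<'E'
from h import *
import sys
def measure(s,pic=None):
    im=s['img']; hsv=cv2.cvtColor(im,cv2.COLOR_BGR2HSV); H,S,V=cv2.split(hsv)
    out={}
    def big(m):
        m=m.astype(np.uint8)*255
        cs,_=cv2.findContours(m,cv2.RETR_EXTERNAL,cv2.CHAIN_APPROX_NONE); return sorted(cs,key=cv2.contourArea)[::-1]
    roi=np.zeros(H.shape,bool); roi[150:240,190:380]=1
    b=big((H>98)&(H<125)&(S>100)&(V>40)&roi)[0]
    out['plate']=np.array([ray(s,p,12)[:2] for p in cv2.boxPoints(cv2.minAreaRect(b))])
    for i,c in enumerate(big(((H<6)|(H>174))&(S>170)&(V>100)&roi)[:2]):
        p=cv2.moments(c); out[f'red{i}']=(cv2.contourArea(c),ray(s,(p['m10']/p['m00'],p['m01']/p['m00']),[59,36][i])[:2])
    m=((H>8)&(H<28)&(S>50)&(V>130)&roi).astype(np.uint8); 
    hull=cv2.fillPoly(np.zeros_like(m),[cv2.convexHull(b)],1)
    m=cv2.morphologyEx(m&hull,cv2.MORPH_CLOSE,np.ones((5,5)))
    c=big(m)[0]; W=np.array([ray(s,p,36)[:2] for p in c.reshape(-1,2)],np.float32)
    (ce,sz,an)=cv2.minAreaRect(W); out['bar']=(np.array(ce),sz,an)
    return out
if __name__=='__main__':
    s=np.load('top0.npy',allow_pickle=True).item()
    for k,v in measure(s).items(): print(k,v)
    for n,p in dict(L=(382,269),R=(506,265),E=(522,281)).items(): print(n,ray(s,np.array(p)/1.5,40))
    cv2.imwrite('pics/crop.png',cv2.resize(s['img'][160:230,190:370],None,fx=4.4,fy=4.4,interpolation=cv2.INTER_CUBIC))
E
python3 m.py
```

```text
plate [[ 579.84969949  157.75032535]
 [ 605.03844311 -195.61343004]
 [ 473.93120793 -199.61697101]
 [ 449.73899389  147.57512501]]
red0 (93.0, array([505.61811488, 203.31000775]))
red1 (5.0, array([491.3040035 ,  77.19436192]))
bar (array([508.46682739, -33.61094666]), (43.391117095947266, 257.2284851074219), 2.297579526901245)
L [561.95909379  75.89563556  40.        ]
R [ 575.04854436 -143.80148008   40.        ]
E [ 546.8950896  -171.93848447   40.        ]
```

View pics/crop.png

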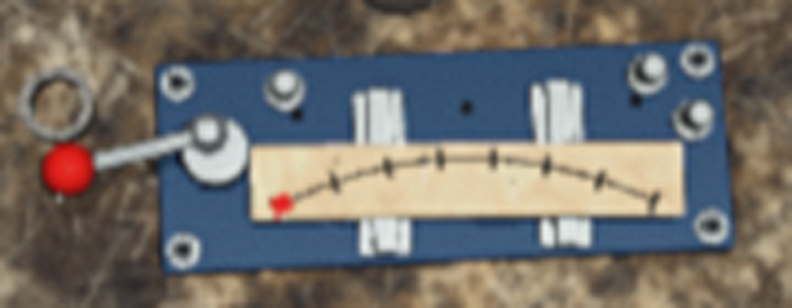

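The crop shows pin tops at L (287,80), R (655,66) and E (700,115), the knob at (67,168), and the ring (57,103) close to the knob. Now I compute the jig frame.

```bash
cat > jig.py <<'E'
from h import *
s=np.load('top0.npy',allow_pickle=True).item()
c=lambda u,v,z:ray(s,(190+u/4.4,160+v/4.4),z)[:2]
P=np.array([c(287,80,40),c(655,66,40),c(700,115,40)]); J=np.array([[30,112],[30,-112],[0,-138.]])
a=(J-J.mean(0)); b=P-P.mean(0)
th=np.arctan2((a[:,0]*b[:,1]-a[:,1]*b[:,0]).sum(),(a*b).sum())
Rj=np.array([[np.cos(th),-np.sin(th)],[np.sin(th),np.cos(th)]]); t=P.mean(0)-Rj@J.mean(0)
W=lambda x,y:Rj@np.array([x,y],float)+t
Jg=lambda p:Rj.T@(np.array(p)-t)
if __name__=='__main__':
    print(np.degrees(th),t,P, [W(*j)-p for j,p in zip(J,P)])
    print('knob',Jg([505.6,203.3]),'bar',Jg([508.5,-33.6]),'plate',Jg([527.1,-22.5]),'axis',W(0,160),'ring',c(57,103,15))
E
python3 jig.py
```

```text
3.537313439046541 [542.20605858 -38.08427018] [[ 565.11951468   74.48428652]
 [ 579.69422939 -147.90612747]
 [ 550.20452193 -174.86614278]] [array([0.11915071, 1.06902082]), array([-0.63508785, -0.11380697]), array([ 0.51593714, -0.95521385])]
knob [-21.64325732 243.18293284] bar [-33.36516981   6.55534196] plate [-14.11575203  16.48660146] axis [532.33428991 121.61090252] ring [552.24927212 215.31787049]
```

step_arm([
  [[35, 87, 0, 0, 0, -0.05], [70, 173, 0, 0, 0, -0.15], [105, 260, 0, 0, 0, -0.25], [140, 347, 0, 0, 0, -0.33], [175, 433, 0, 0, 0, -0.33], [205, 518, 0, 0, 0, -0.33], [205, 518, 0, 0, 0, -0.33], [205, 518, -50, 0, 0, -0.33], [205, 518, -100, 0, 0, -0.33], [205, 518, -140, 0, 0, -0.33], [205, 518, -140, 0, 0, -0.33], [205, 518, -140, 0, 0, -0.33]],
], fingers=1, newtons=40)

```text
time: 1.1
tool_pos: [409.1, -107.6, 162.6]
tcp_rot: [180.0, -0.0, 3.9]
ft_force: [-0.0, -0.5, -0.4]
finger_gap: 0.3
grip_force: 0.0
```

step_arm([
  [[0, 0, 0, 0, 0, 0], [0, 0, 0, 0, 0, 0]],
])

```text
time: 1.27
tool_pos: [407.9, -107.1, 161.4]
tcp_rot: [-179.9, 0.2, 4.2]
ft_force: [-0.3, -1.1, 0.8]
finger_gap: -0.1
grip_force: 0.0
```

step_arm([
  [[18, 36, 0, 0, 0, 0], [37, 73, 0, 0, 0, 0], [37, 73, -35, 0, 0, 0], [37, 73, -70, 0, 0, 0], [37, 73, -92, 0, 0, 0], [37, 73, -108, 0, 0, 0], [37, 73, -113, 0, 0, 0], [37, 73, -113, 0, 0, 0], [37, 73, -113, 0, 0, 0]],
])

```text
time: 2.02
tool_pos: [446.6, -37.4, 51.6]
tcp_rot: [180.0, -0.1, 3.9]
ft_force: [0.1, -0.5, -0.1]
finger_gap: -0.1
grip_force: 0.0
```

```bash
python3 - <<'E'
from h import *
print(r.sense()['tool_pos'],r.sense()['ft_force'])
s=vision.snapshot('scene'); np.save('scene1.npy',s,allow_pickle=True)
p=r.sense()['tool_pos']
for z in(0,13,26,36): print(z,proj(s,[p[0],p[1],z]))
u,v=proj(s,[p[0]+20,p[1],36]).astype(int);print(u,v)
cv2.imwrite('pics/s1.png',cv2.resize(s['img'][v-50:v+40,u-60:u+60],None,fx=6,fy=6,interpolation=cv2.INTER_CUBIC));print(u-60,v-50)
E
```

```text
[446.64054197 -37.41330186  51.55545771] [ 0.07884313 -0.47186919 -0.09449171]
0 [300.14196192 200.20439815]
13 [300.28722648 195.7987846 ]
26 [300.43424668 191.33992585]
36 [300.54855388 187.87319343]
293 186
233 136
```

View pics/s1.png

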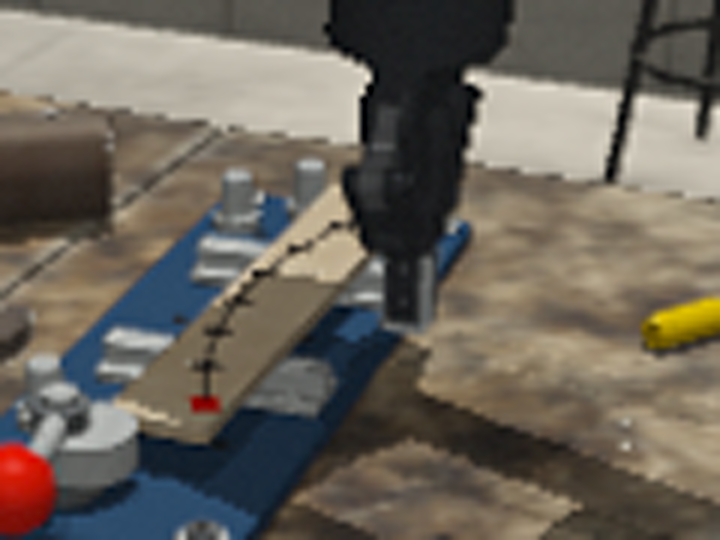

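The scene crop shows the tips (408,330) just in front of the bar, at about z 27, so shut tips stand about 22 mm ahead of the TCP. Now pushing.

step_arm([
  [[8, 0.5, -4, 0, 0, 0], [16, 1, -5, 0, 0, 0], [22, 1.4, -5, 0, 0, 0], [25, 1.6, -5, 0, 0, 0], [28, 1.7, -5, 0, 0, 0], [31, 1.9, -5, 0, 0, 0], [34, 2.1, -5, 0, 0, 0], [37, 2.3, -5, 0, 0, 0], [40, 2.5, -5, 0, 0, 0]],
])

```text
time: 2.82
tool_pos: [483.8, -33.9, 45.1]
tcp_rot: [-180.0, 0.3, 4.0]
ft_force: [-11.7, -0.0, 10.7]
finger_gap: 0.3
grip_force: 6.1
```

step_arm([
  [[0, 0, 0, 0, 0, 0], [0, 0, 0, 0, 0, 0]],
])

```text
time: 2.98
tool_pos: [484.6, -33.9, 45.1]
tcp_rot: [-180.0, 0.2, 4.0]
ft_force: [-5.8, -0.3, 4.0]
finger_gap: 0.1
grip_force: 3.2
```

```bash
python3 - <<'E'
from m import *
from jig import Jg
s=vision.snapshot('top')
for k,v in measure(s).items():
  if k!='plate': print(k,v)
d=r.sense();print(d['tool_pos'],d['ft_force'],Jg(d['tool_pos'][:2]))
cv2.imwrite('pics/t2.png',cv2.resize(s['img'][155:240,190:370],None,fx=4.4,fy=4.4,interpolation=cv2.INTER_CUBIC))
E
```

```text
red0 (94.0, array([505.48565182, 203.38820635]))
red1 (8.0, array([501.62352148,  77.45279163]))
bar (array([496.75375366,  80.27624512]), (33.436378479003906, 10.1270751953125), 72.8486328125)
[484.56615603 -33.88227423  45.10533365] [-5.63593691 -0.96586873  4.37436561] [-57.27083163   7.75028907]
```

View pics/t2.png

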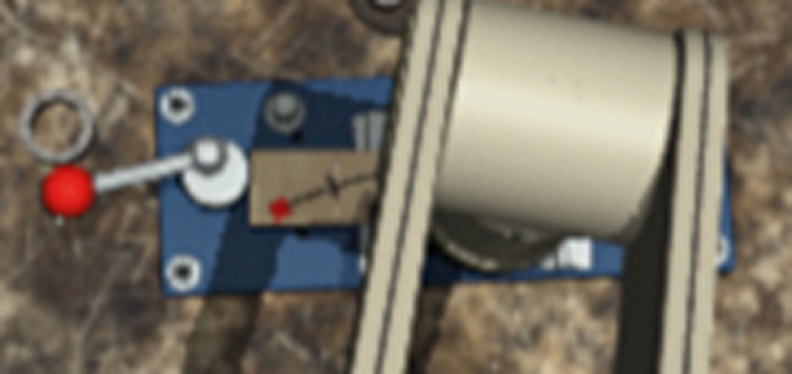

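The image shows the bar moving forward (red square now (280,208)), with the arm hiding the rest. Continuing the push.

step_arm([
  [[3, 0.2, 0, 0, 0, 0], [6, 0.4, 0, 0, 0, 0], [9, 0.6, 0, 0, 0, 0], [12, 0.7, 0, 0, 0, 0], [15, 0.9, 0, 0, 0, 0], [17, 1.0, 0, 0, 0, 0], [17, 1.0, 0, 0, 0, 0]],
])

```text
time: 3.62
tool_pos: [501.4, -32.8, 45.0]
tcp_rot: [-180.0, 0.2, 4.0]
ft_force: [-6.8, 0.4, 4.1]
finger_gap: 0.3
grip_force: 3.4
```

```bash
python3 - <<'E'
from m import *
from jig import Jg
s=vision.snapshot('top')
print(Jg(measure(s)['red1'][1]))
d=r.sense();print(d['tool_pos'],d['ft_force'],Jg(d['tool_pos'][:2]))
E
```

```text
[-16.74261366 118.62740243]
[501.41542408 -32.81557352  44.99682106] [-6.38942629 -0.64407127  5.17668517] [-40.38785042   7.77538206]
```

step_arm([
  [[1, 0, 0, 0, 0, 0], [2, 0.1, 0, 0, 0, 0], [3, 0.2, 0, 0, 0, 0], [4, 0.2, 0, 0, 0, 0], [4, 0.2, 0, 0, 0, 0]],
])

```text
time: 4.08
tool_pos: [504.3, -32.9, 44.9]
tcp_rot: [-180.0, 0.4, 4.0]
ft_force: [-13.3, -1.6, 10.6]
finger_gap: -0.2
grip_force: 6.9
```

step_arm([
  [[0.7, 0, 0, 0, 0, 0], [1.4, 0, 0, 0, 0, 0], [1.4, 0, 0, 0, 0, 0]],
])

```text
time: 4.33
tool_pos: [505.5, -33.1, 44.9]
tcp_rot: [180.0, 0.4, 4.0]
ft_force: [-12.2, -2.9, 8.1]
finger_gap: -0.1
grip_force: 6.3
```

step_arm([
  [[0.6, 0, 0, 0, 0, 0], [1.2, 0, 0, 0, 0, 0], [1.2, 0, 0, 0, 0, 0]],
])

```text
time: 4.58
tool_pos: [506.8, -33.2, 44.8]
tcp_rot: [180.0, 0.4, 4.0]
ft_force: [-13.6, -3.5, 8.2]
finger_gap: -0.3
grip_force: 6.8
```

step_arm([
  [[0.7, 0, 0, 0, 0, 0], [1.2, 0, 0, 0, 0, 0], [1.2, 0, 0, 0, 0, 0]],
])

```text
time: 4.83
tool_pos: [508.0, -33.3, 44.8]
tcp_rot: [180.0, 0.4, 4.0]
ft_force: [-11.5, -4.3, 8.1]
finger_gap: 0.2
grip_force: 6.7
```

```bash
python3 - <<'E'
from m import *
from jig import Jg
s=vision.snapshot('top')
print(Jg(measure(s)['red1'][1]))
d=r.sense();print(d['tool_pos'],d['ft_force'],Jg(d['tool_pos'][:2]))
E
```

```text
[-14.7084113  117.78478568]
[508.00029526 -33.2891509   44.80226311] [-13.19793335  -4.22111345   8.65614228] [-33.84474358   6.8964299 ]
```

step_arm([
  [[0.6, 0, 0, 0, 0, 0], [1.1, 0, 0, 0, 0, 0], [1.1, 0, 0, 0, 0, 0]],
])

```text
time: 5.13
tool_pos: [508.6, -33.3, 44.8]
tcp_rot: [180.0, 0.4, 4.0]
ft_force: [-16.8, -4.9, 10.3]
finger_gap: -0.2
grip_force: 8.5
```

step_arm([
  [[0.5, 0, 0, 0, 0, 0], [0.8, 0, 0, 0, 0, 0], [0.8, 0, 0, 0, 0, 0]],
])

```text
time: 5.38
tool_pos: [508.7, -33.3, 44.7]
tcp_rot: [180.0, 0.5, 4.0]
ft_force: [-20.1, -4.7, 15.4]
finger_gap: 0.0
grip_force: 10.2
```

The bar has stopped against the pins at about 20 N. I back off, lift, and work out the lever arc.

step_arm([
  [[-8, -0.5, 0, 0, 0, 0], [-25, -1.5, 0, 0, 0, 0], [-28, 0, 30, 0, 0, 0], [-20, 30, 70, 0, 0, 0], [0, 65, 80, 0, 0, 0.05], [20, 100, 80, 0, 0, 0.1], [35, 135, 80, 0, 0, 0.2], [45, 170, 80, 0, 0, 0.25], [54, 205, 80, 0, 0, 0.25], [54, 205, 80, 0, 0, 0.25], [54, 205, 80, 0, 0, 0.25]],
])

```text
time: 6.3
tool_pos: [566.6, 174.3, 125.3]
tcp_rot: [-180.0, 0.0, 18.5]
ft_force: [-0.4, 0.3, -0.2]
finger_gap: -0.3
grip_force: 0.0
```

```bash
cat > arc.py <<'E'
from jig import *
def wp(th,clear,rad=56):
    u=np.array([-np.sin(th),np.cos(th)]); n=np.array([np.cos(th),np.sin(th)])
    return W(*(np.array([0,160])+rad*u+(16+clear)*n)), 3.5+np.degrees(th)
if __name__=='__main__':
    from m import measure
    s2=vision.snapshot('top'); m=measure(s2); print('red',[Jg(m[k][1]) for k in m if k[:3]=='red']); print('bar',m['bar'],Jg(m['bar'][0]))
    d=r.sense(); print(d['tool_pos'],d['tcp_rot'],d['joint_pos'].round())
    print('start',wp(.254,15))
    for th in np.arange(.254,1.6,.1): print(round(th,3),[x.round(1) if hasattr(x,'round') else x for x in wp(th,0)])
    cv2.imwrite('pics/t3.png',cv2.resize(s2['img'][155:240,190:370],None,fx=4.4,fy=4.4,interpolation=cv2.INTER_CUBIC))
E
python3 arc.py
```

```text
red [array([-21.5799806 , 243.16684347]), array([-13.80887513, 114.89406356])]
bar (array([542.7901001 , -38.97847748]), (44.266517639160156, 242.07424926757812), 4.204578399658203) [ 0.52775752 -0.9285382 ]
[566.32134381 172.80557203 125.12108977] [1.79981958e+02 3.65136986e-02 1.83705292e+01] [12. 12. 94. -0. 74. 84.]
start (array([544.41288417, 184.46873864]), np.float64(18.05312799632291))
0.254 [array([530.2, 179.8]), np.float64(18.1)]
0.354 [array([524.4, 179.3]), np.float64(23.8)]
0.454 [array([518.6, 178.2]), np.float64(29.5)]
0.554 [array([513.1, 176.6]), np.float64(35.2)]
0.654 [array([507.7, 174.4]), np.float64(41.0)]
0.754 [array([502.5, 171.6]), np.float64(46.7)]
0.854 [array([497.7, 168.4]), np.float64(52.4)]
0.954 [array([493.2, 164.7]), np.float64(58.2)]
1.054 [array([489.1, 160.6]), np.float64(63.9)]
1.154 [array([485.4, 156.1]), np.float64(69.6)]
1.254 [array([482.2, 151.2]), np.float64(75.3)]
1.354 [array([479.5, 146.1]), np.float64(81.1)]
1.454 [array([477.3, 140.7]), np.float64(86.8)]
1.554 [array([475.7, 135.1]), np.float64(92.5)]
```

View pics/t3.png

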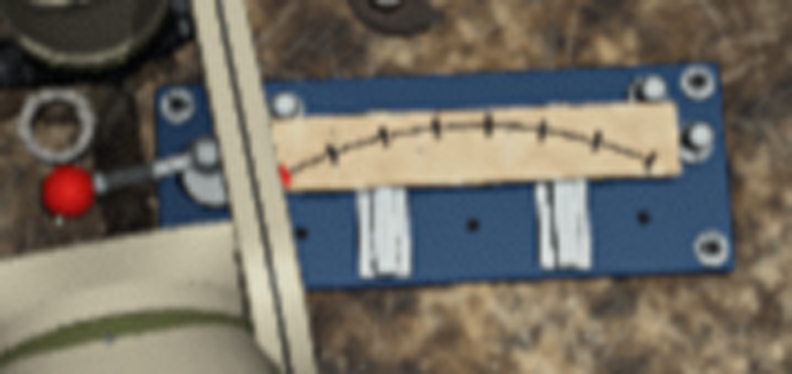

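The image shows the bar's far edge against both side pins (287,104) and (653,88), and the lever still released. Next I descend behind the lever rod.

step_arm([
  [[-14, 12, 0, 0, 0, 0], [-18, 12, -25, 0, 0, 0], [-20, 12, -45, 0, 0, 0], [-20, 12, -58, 0, 0, 0], [-20, 12, -58, 0, 0, 0], [-26, 10, -58, 0, 0, 0], [-30, 8.5, -58, 0, 0, 0], [-33, 7.5, -58, 0, 0, 0], [-36, 7, -58, 0, 0, 0], [-36, 7, -58, 0, 0, 0]],
])

```text
time: 7.18
tool_pos: [530.6, 179.2, 68.4]
tcp_rot: [180.0, -0.1, 18.3]
ft_force: [-0.1, -0.3, 0.3]
finger_gap: -0.0
grip_force: 0.0
```

step_arm([
  [[-3, 0, 0, 0, 0, 0.05], [-6, -0.5, 0, 0, 0, 0.1], [-9, -1, 0, 0, 0, 0.15], [-12, -1.6, 0, 0, 0, 0.2], [-14.5, -2.4, 0, 0, 0, 0.25], [-17.3, -3.2, 0, 0, 0, 0.3]],
])

```text
time: 7.68
tool_pos: [515.0, 177.4, 68.6]
tcp_rot: [180.0, -0.3, 35.6]
ft_force: [5.2, 7.1, -4.0]
finger_gap: 0.2
grip_force: 4.1
```

step_arm([
  [[-2.7, -1.1, 0, 0, 0, 0.05], [-5.4, -2.2, 0, 0, 0, 0.1], [-8, -3.6, 0, 0, 0, 0.15], [-10.6, -5, 0, 0, 0, 0.2], [-13, -6.6, 0, 0, 0, 0.25], [-15.4, -8.2, 0, 0, 0, 0.3], [-17.7, -10, 0, 0, 0, 0.35], [-19.9, -11.9, 0, 0, 0, 0.4], [-22, -13.9, 0, 0, 0, 0.45], [-24, -16, 0, 0, 0, 0.5]],
])

```text
time: 8.52
tool_pos: [489.7, 162.2, 68.4]
tcp_rot: [-180.0, -0.2, 64.3]
ft_force: [-1.8, 9.9, -0.1]
finger_gap: 0.1
grip_force: 4.3
```

step_arm([
  [[-1.9, -2.2, 0, 0, 0, 0.05], [-3.7, -4.5, 0, 0, 0, 0.1], [-5.3, -6.9, 0, 0, 0, 0.15], [-6.9, -9.4, 0, 0, 0, 0.2], [-8.2, -12, 0, 0, 0, 0.25], [-9.6, -14.5, 0, 0, 0, 0.3], [-9.6, -14.5, 0, 0, 0, 0.3]],
])

```text
time: 9.1
tool_pos: [479.6, 146.9, 68.2]
tcp_rot: [180.0, -0.1, 81.5]
ft_force: [-3.8, 5.9, 1.9]
finger_gap: 0.0
grip_force: 2.9
```

```bash
python3 - <<'E'
from m import *
from jig import Jg
d=r.sense();print(d['tool_pos'],d['tcp_rot'],d['ft_force'],Jg(d['tool_pos'][:2]))
s=vision.snapshot('top'); np.save('t4.npy',s,allow_pickle=True);m=measure(s)
for k in m:
  if k[:3]=='red': p=Jg(m[k][1]); print(k,m[k][0],p,np.arctan2(-p[0],p[1]-160))
E
```

```text
[479.58670638 146.93645304  68.23484638] [ 1.79992404e+02 -1.45774058e-01  8.14955845e+01] [-3.8334273   5.90132141  1.89958565] [-51.08454053 188.53175067]
red0 2.0 [-84.20699675 181.57518879] 1.3199758219892557
```

step_arm([
  [[-0.6, -1.3, 0, 0, 0, 0.025], [-1.1, -2.7, 0, 0, 0, 0.05], [-1.7, -4, 0, 0, 0, 0.075], [-1.7, -4, 0, 0, 0, 0.075]],
])

```text
time: 9.48
tool_pos: [477.9, 143.1, 68.2]
tcp_rot: [180.0, -0.2, 85.7]
ft_force: [-3.2, 6.5, 2.4]
finger_gap: -0.1
grip_force: 3.4
```

step_arm([
  [[-0.2, -1, 0, 0, 0, 0.02], [-0.3, -1.8, 0, 0, 0, 0.03], [-0.3, -1.8, 0, 0, 0, 0.03]],
])

```text
time: 9.73
tool_pos: [477.5, 141.4, 68.1]
tcp_rot: [-180.0, -0.2, 87.4]
ft_force: [-4.3, 8.6, 2.2]
finger_gap: 0.1
grip_force: 3.7
```

step_arm([
  [[-0.2, -1, 0, 0, 0, 0.02], [-0.2, -1.7, 0, 0, 0, 0.02], [-0.2, -1.7, 0, 0, 0, 0.02]],
])

```text
time: 9.98
tool_pos: [477.1, 139.7, 68.1]
tcp_rot: [-180.0, -0.2, 88.5]
ft_force: [-4.4, 7.6, 2.8]
finger_gap: 0.0
grip_force: 3.7
```

step_arm([
  [[0, -0.7, 0, 0, 0, 0], [0, -1.4, 0, 0, 0, 0], [0, -1.4, 0, 0, 0, 0]],
])

```text
time: 10.23
tool_pos: [477.1, 138.2, 68.0]
tcp_rot: [-180.0, -0.1, 88.5]
ft_force: [-4.3, 7.4, 2.8]
finger_gap: -0.0
grip_force: 3.6
```

Not at the stop yet; I keep creeping.

step_arm([
  [[0, -0.8, 0, 0, 0, 0], [0, -1.5, 0, 0, 0, 0], [0, -1.5, 0, 0, 0, 0]],
])

```text
time: 10.48
tool_pos: [477.1, 137.8, 68.1]
tcp_rot: [-180.0, -0.3, 88.5]
ft_force: [-5.1, 14.3, 3.0]
finger_gap: 0.2
grip_force: 6.8
```

step_arm([
  [[0, -0.8, 0, 0, 0, 0], [0, -1.5, 0, 0, 0, 0], [0, -1.5, 0, 0, 0, 0]],
])

```text
time: 10.73
tool_pos: [477.2, 137.6, 68.2]
tcp_rot: [-180.0, -0.4, 88.5]
ft_force: [-4.9, 21.3, 1.0]
finger_gap: -0.6
grip_force: 10.3
```

```bash
python3 - <<'E'
from m import *
from jig import Jg
d=r.sense();print(d['tool_pos'],d['tcp_rot'],d['ft_force'],Jg(d['tool_pos'][:2]))
s=vision.snapshot('scene')
cv2.imwrite('pics/s5.png',cv2.resize(s['img'][120:245,190:340],None,fx=4.5,fy=4.5,interpolation=cv2.INTER_CUBIC))
E
```

```text
[477.16679851 137.61371458  68.2037225 ] [-179.99664928   -0.39406977   88.47732378] [-4.91725195 21.29515176  1.01584781] [-54.07503755 179.37607843]
```

View pics/s5.png

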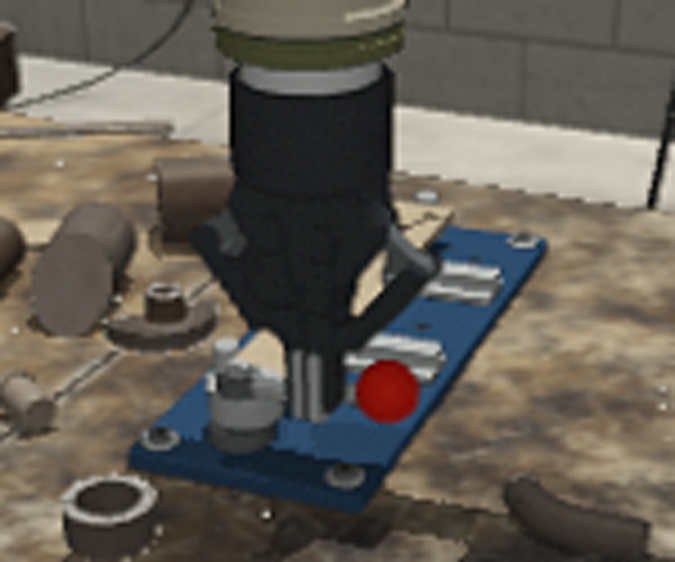

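The scene view shows the lever against its stop, with the red knob (387,392) towards the robot. I back off, park to the left, and measure the marks.

step_arm([
  [[0, 6, 0, 0, 0, 0], [0, 15, 0, 0, 0, 0], [0, 25, 15, 0, 0, 0], [-5, 45, 50, 0, 0, -0.1], [-15, 80, 85, 0, 0, -0.2], [-25, 110, 85, 0, 0, -0.2], [-35, 140, 85, 0, 0, -0.2], [-35, 140, 85, 0, 0, -0.2], [-35, 140, 85, 0, 0, -0.2]],
])

```text
time: 11.53
tool_pos: [442.1, 275.4, 153.0]
tcp_rot: [179.9, -0.0, 77.2]
ft_force: [-0.2, -0.4, -0.6]
finger_gap: -0.3
grip_force: 0.0
```

```bash
cat > marks.py <<'E'
from m import *
from jig import Jg
s=vision.snapshot('top'); np.save('t6.npy',s,allow_pickle=True); m=measure(s)
for k in m:
  if k[:3]=='red': p=Jg(m[k][1]); print(k,m[k],p,np.arctan2(-p[0],p[1]-160))
print(m['bar'],Jg(m['bar'][0])); d=r.sense(); print(d['tool_pos'],d['tcp_rot'])
cv2.imwrite('pics/t6.png',cv2.resize(s['img'][165:215,235:355],None,fx=6.5,fy=6.5,interpolation=cv2.INTER_CUBIC))
E
python3 marks.py
```

```text
red0 (85.0, array([446.34694364, 123.72277243])) [-85.69322639 167.41314138] 1.4845032565317542
red1 (6.0, array([520.48548441,  73.9520932 ])) [-14.76671113 113.16304301] 2.836177991922188
(array([542.69494629, -36.38101196]), (44.43824768066406, 257.9133605957031), 4.084961891174316) [0.59304486 1.66984955]
[442.28137683 274.23566634 152.5294436 ] [1.79968372e+02 2.12312321e-02 7.71058197e+01]
```

View pics/t6.png

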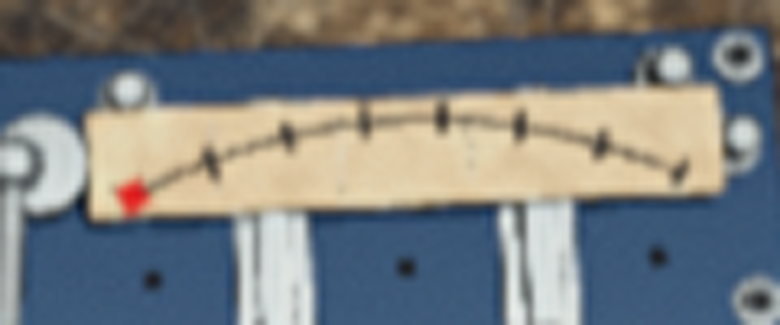

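The image shows the bar home and the lever locked, with marks at (133,197), (211,162), (288,136), (364,121), (442,117), (520,126), (600,145) and (680,172).

```bash
python3 - <<'E'
from h import *
s=np.load('t6.npy',allow_pickle=True).item()
t=r.sense()['tool_pos']
P=np.array([ray(s,(235+(u+.5)/6.5-.5,165+(v+.5)/6.5-.5),36)[:2] for u,v in[(133,197),(211,162),(288,136),(364,121),(442,117),(520,126),(600,145),(680,172)]])
print(P.round(1)); print((P-t[:2]).round(1)); print((P-P[0]).round(1)); print(np.linalg.norm(np.diff(P,axis=0),axis=1).round(1))
E
```

```text
[[ 520.8   73.9]
 [ 536.1   42.4]
 [ 547.8   11.1]
 [ 554.9  -19.9]
 [ 557.4  -51.9]
 [ 554.5  -83.8]
 [ 547.4 -116.6]
 [ 537.  -149.3]]
[[  78.5 -200.4]
 [  93.9 -231.9]
 [ 105.5 -263.1]
 [ 112.6 -294.1]
 [ 115.1 -326.1]
 [ 112.2 -358.1]
 [ 105.1 -390.8]
 [  94.8 -423.5]]
[[   0.     0. ]
 [  15.3  -31.5]
 [  27.   -62.8]
 [  34.1  -93.8]
 [  36.6 -125.7]
 [  33.7 -157.7]
 [  26.6 -190.5]
 [  16.2 -223.2]]
[35.  33.4 31.8 32.  32.1 33.5 34.3]
```

step_arm([
  [[16, -35, 0, 0, 0, 0], [32, -70, 0, 0, 0, 0], [48, -110, 0, 0, 0, 0], [64, -150, 0, 0, 0, 0], [74, -185, 0, 0, 0, 0], [78.5, -200, 0, 0, 0, 0], [78.5, -200, 0, 0, 0, 0], [78.5, -200, -30, 0, 0, 0], [78.5, -200, -55, 0, 0, 0], [78.5, -200, -72, 0, 0, 0], [78.5, -200, -80, 0, 0, 0], [78.5, -200, -80, 0, 0, 0]],
])

```text
time: 12.58
tool_pos: [518.9, 73.6, 69.9]
tcp_rot: [-179.7, 0.1, 77.0]
ft_force: [-0.7, -0.4, 0.3]
finger_gap: -0.3
grip_force: 0.0
```

step_arm([
  [[0, 0, 0, 0, 0, 0], [0, 0, 0, 0, 0, 0]],
])

```text
time: 12.75
tool_pos: [522.0, 73.8, 73.9]
tcp_rot: [179.9, -0.0, 77.0]
ft_force: [0.0, 0.4, -0.1]
finger_gap: -0.4
grip_force: 0.0
```

step_arm([
  [[0, 0, -4, 0, 0, 0], [3.5, -8, -4, 0, 0, 0], [7.5, -16, -4, 0, 0, 0], [11.5, -24, -4, 0, 0, 0], [15, -31.5, -4, 0, 0, 0], [18, -39, -4, 0, 0, 0], [21, -47, -4, 0, 0, 0], [24, -55, -4, 0, 0, 0], [26.5, -63, -4, 0, 0, 0], [28.5, -71, -4, 0, 0, 0], [30.5, -79, -4, 0, 0, 0], [32, -86, -4, 0, 0, 0]],
])

```text
time: 13.75
tool_pos: [553.2, -13.3, 68.4]
tcp_rot: [-180.0, 0.0, 77.0]
ft_force: [-0.3, 0.7, -0.3]
finger_gap: 0.1
grip_force: 0.0
```

step_arm([
  [[1.5, -8, 0, 0, 0, 0], [2.8, -16, 0, 0, 0, 0], [3.5, -24, 0, 0, 0, 0], [4.2, -32, 0, 0, 0, 0], [4.5, -40, 0, 0, 0, 0], [4, -48, 0, 0, 0, 0], [3.4, -56, 0, 0, 0, 0], [2.6, -64, 0, 0, 0, 0], [1.7, -72, 0, 0, 0, 0], [0.3, -80, 0, 0, 0, 0], [-1.5, -88, 0, 0, 0, 0], [-3.3, -96, 0, 0, 0, 0]],
])

```text
time: 14.75
tool_pos: [549.5, -109.1, 68.4]
tcp_rot: [-180.0, -0.0, 77.0]
ft_force: [0.4, 0.3, 0.3]
finger_gap: 0.1
grip_force: 0.0
```

step_arm([
  [[-2, -7.5, 0, 0, 0, 0], [-4.5, -15.5, 0, 0, 0, 0], [-7, -23.5, 0, 0, 0, 0], [-9.5, -31.5, 0, 0, 0, 0], [-12.5, -40, 0, 0, 0, 0], [-12.5, -40, 0, 0, 0, 0], [-12.5, -40, 0, 0, 0, 0], [-12.5, -40, 30, 0, 0, 0], [-12.5, -40, 70, 0, 0, 0], [-12.5, -40, 100, 0, 0, 0], [-12.5, -40, 100, 0, 0, 0], [-12.5, -40, 100, 0, 0, 0]],
])

```text
time: 15.75
tool_pos: [539.1, -148.5, 171.3]
tcp_rot: [179.7, 0.0, 77.0]
ft_force: [-0.8, -0.1, -0.5]
finger_gap: 0.4
grip_force: 0.0
```

```bash
python3 - <<'E'
from h import *
from m import measure
from jig import Jg
d=r.sense();print(d['tool_pos'],d['ft_force'],d['time'])
s=vision.snapshot('top');m=measure(s)
for k in m:
  if k[:3]=='red': p=Jg(m[k][1]); print(k,m[k],p,np.arctan2(-p[0],p[1]-160))
print(r.hand_in())
E
```

```text
[ 539.09192631 -148.52676298  171.34670113] [-0.83219834 -0.09086506 -0.54030708] 15.75
red0 (86.5, array([446.39154212, 123.61646521])) [-85.65527187 167.30428503] 1.4857267635258349
red1 (5.0, array([521.20201421,  73.9696428 ])) [-14.05046366 113.13635032] 2.85030483810707
the job is handed in; nothing more can be done
None
```

I pushed the bar against both side pins, locked the cam at about 1.48 rad, and led the tips over all eight marks from left to right about 1 cm above the bar. I handed the job in at about 16 s; the judge returned no verdict.

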